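Hang the second bracket on its slotted post

ROBOT

A 7-joint arm with a two-finger parallel gripper is mounted at the origin on a cart in front of the work surface, level with it; the furniture and walls round the work are solid. World frame = base frame: x ahead of the robot, y to its left, z up, the work surface at z = 0. Lengths are in m, angles in rad, forces in N, time in s.
With the tool pointing down it reaches from about 0.425 to 0.95 m from the base axis. Payload 16.7 kg.
Tool frame: the origin (TCP) lies between the finger pads; the fingertips stand 19 mm ahead of it and the grasp point (between the pads) is the TCP; z points along the fingers, y is the line along which they close (so a half turn about z gives the same grasp; the last joint's range is limited). The gripper opens to 94 mm and grips with 3 to 60 N. Pads are 16 mm wide; open, the fingers measure 119 mm over their backs; the gripper's body (75 mm by 177 mm) begins 78 mm behind the grasp point.
Start: joints at [-1.403, 0.426, 0.074, 1.606, -0.034, 1.111, -0.067], TCP at [0.211, 0.641, 0.224] pointing down, gripper open.
Joint ranges: [-2.85, 2.85], [-0.5, 2.14], [-1.23, 1.37], [0.21, 2.46], [-1.02, 4.16], [0.16, 2.05], [-2.73, 2.73]. Speed limits (rad/s): [1.89, 1.89, 2.39, 2.39, 3.01, 3.01, 3.01].

INTERFACE

Orientations are given as a unit quaternion [w, x, y, z].
In Python, from rig import sensors, vision, ticket gives the robot as it stands.
- The arm moves only by the tool carry_out, never from a script. Its argument "increments" is a list of rows, each an object of numbers: "dx", "dy", "dz": the shift along the tool's x, y, z in units of 50 cm (1.0 is 50 cm); "wx", "wy", "wz": the turn, a rotation vector about the tool's x, y, z in units of pi/2 rad (1.0 is pi/2 rad); "jaw": the closure, from -1 (fully open) to 1 (shut). In form: [{"dx": .., "dy": .., "dz": .., "wx": .., "wy": .., "wz": .., "jaw": ..}, ...]. A call has 1 to 10 rows; each row is the pose to reach, as a shift and turn from the pose commanded when the call began, along the tool's axes at that moment; what a row does not reach only later rows make up. A row lasts 1/8 s, in which the tool goes at most 62.5 mm and 10.7 degrees, less where a joint would pass 70% of its speed; a pose out of reach is approached as far as the arm can. A call with a number of a shift or a turn outside -1 to 1 is refused whole. A call with a gripper value outside its range is refused whole. The fingers move at their own pace and stop on an object; "force" is the grip in N (left out, the last holds). Time passes only in rows, so rows that repeat a pose let the fingers close. It gives the time, the measured TCP pose, the force, the opening and the grip force at its end, in the units of the state.
- sensors.state(): the state, without advancing time (a new reading comes with each control period).
- vision.camera(name): name is "side" or "top" or "wrist"; returns a dict with "color" (420x560x3 uint8, red, green, blue), "fx", "fy", "cx", "cy" (pixels), "R" (3x3) and "t" (3): a world point X has camera coordinates R X + t; the wrist camera has in their place "mount" (4x4, takes a point from camera to tool coordinates, whose origin is the TCP and whose axes are the flange's). Camera axes: x right, y down, z forward; pixel columns grow to the right and rows downward; lengths in m; the calibration is good to about 2 mm. A picture is of the moment at which its call begins: read the wrist's pose just before it. There is no depth.
- ticket.hand_in(): hands the job in; it is judged then, once.
The state is a dict: "time_s": time; "q": joint angles; "dq": joint speeds; "joint_torque": joint torques, N m; "ee_pos": TCP position; "eef_rot": TCP orientation; "ft_force": force on the tool from outside, world axes, zero at the start; "wrist_torque": the same for the moment, N m; "gripper_width": finger opening in m; "grip_force": force on a finger pad.
Only numpy, scipy, OpenCV 4.12 (cv2) and the standard library are available. Lean on these libraries where they do the work, as an engineer would, in place of code of your own. Each camera call takes 0.05 s, during which the arm holds its last target. There are 200 camera calls.

TASK

Hang the loose steel bracket on the empty slotted post, the way the other post carries its bracket: put both its hook tabs into the two slots above the post's sliding collar, and set it down so that it hangs there resting on the raised collar, then let go. After that press it straight down from above with the closed fingers, without gripping it, until the hooks are fully home, collar and all. Do not knock the other things on the bench about.

Things in the scene. Friction and masses are not known exactly. Their poses are not given: they have to be found in the camera images.
- bracket: Loose bare-steel bracket, 0.2 kg, standing on the bench. Origin: middle of the lower edge of its flat back face; z up, +x out of the back face, the way the tabs point; the arm runs to -x. Arm 115 long, 44 wide, 5 thick, 18 high stop lip at its end. Back plate 4 thick, 44 wide, 90 high.
- bracket_grip (a point): Point to grip, at x -65, z 40 in the bracket's frame, in the upright rib along the middle of its arm. The rib is 12 thick (y -6 to 6), its top is at z 56, it runs from the plate to x -86. Gripped across y here, the hand clears post and plate. Axes as the bracket's.
- bracket_press (a point): Where to press: at x -12, z 90 in the bracket's frame, on the flat top of the rib's raised end beside the plate (x -4 to -26, 12 wide, level with the plate's top).
- bracket_tabs (a point): Middle between the two hook tabs, at x 0, z 42 in the bracket's frame, on its back face. Each tab is 8 wide (y -4 to 4): necks at z 18 to 26 and z 58 to 66 of the bracket, each ending in a lip at x 5.5 to 9.5 that reaches down 12 below the neck (lips z 6 to 26 and 46 to 66).
- post: The empty post, fixed: aluminium channel 40 wide, 208 high, on a grey foot 90 x 84 x 10, with a dark collar and no bracket; it may be the left or the right one. Origin under the channel on the bench, z up; front face at x -15, looking to -x, 4 thick. Four slots 14 wide, 26 high on its middle line, lower edges at z 58, 98, 138, 178; the upper two are for the bracket.
- home (a point): Where the bracket's origin must finally be: middle of the empty post's front face, 120 above the bench, axes as the post's. With its axes parallel to these the tabs go straight in along +x when the bracket is 15 (12 to 18) higher than home, with 3 of play each side; then it goes down. Home, the necks rest on the slots' lower edges.
- collar (a joint): Dark sliding collar on the empty post: a bar 50 wide, 12 deep, 12 high across its front. It moves down only under about 9 N (press with 12 to 20 N) and stays where left. Value in m, 0 at the top, growing downward to 0.010; starts at 0 to 0.001. At 0 its top is 7 mm above home: a bracket set on it hangs 7 mm too high, hooked by 5 mm. Bracket home: about 0.007.
- post_taken: The other post, same sizes and axes, fixed, already carrying an identical bracket, home; leave it alone. The arm of that bracket reaches to x -130, at z 120 to 210.
- solder_reel: Bystander: white reel of solder, 60 across and 44 high, standing between the posts; origin under its centre.
- tape_roll: Bystander: roll of masking tape lying flat, 80 across and 19 high; origin under its centre.
- screw_jar: Bystander: glass jar with a dark green lid, 69 across and 100 high, behind; origin under its centre.
There are look-alikes about, which are no part of the job. Leave any orange or turquoise look-alike of the post alone.

How it is judged:
On the way, in this order (a step that is already met when the one before it is completed fails the run):
1. the bracket hangs in the slots on the raised collar, 3 to 12 mm above home, and the fingers have let go of it (x of bracket in the frame of home between -0.005 and 0.005 m and y of bracket in the frame of home between -0.006 and 0.006 m and angle between the z axis of bracket and the z axis of home, either way round below 0.1 rad and angle between the x axis of bracket and the x axis of home, either way round below 0.12 rad and angle between bracket's own z axis and vertical below 0.1 rad and z of bracket in the frame of home between 0.003 and 0.012 m and contact force between the fingers and bracket below 0.1 N), for 0.2 s.
2. the bracket is pressed home (within 3 mm) (x of bracket in the frame of home between -0.005 and 0.005 m and y of bracket in the frame of home between -0.006 and 0.006 m and angle between the z axis of bracket and the z axis of home, either way round below 0.1 rad and angle between the x axis of bracket and the x axis of home, either way round below 0.12 rad and angle between bracket's own z axis and vertical below 0.1 rad and z of bracket in the frame of home below 0.003 m), for 0.1 s.
At the end, for the whole second after the job is handed in: The bracket hangs at rest on the empty post with its origin at home: 3 mm or less too high, within 5 mm along x and 6 mm sideways, tilted less than 0.1 rad and turned less than 0.12 rad from the post; the collar has gone down more than 4 mm (all of step 2 and z of bracket in the frame of home above -0.004 m and value of joint collar above 0.004 m and linear speed of bracket below 0.01 m/s); the robot touches nothing.
It fails at once if the reel of solder is moved more than 30 mm (distance of solder_reel from where it was at the start of the episode above 0.03 m).
It fails at once if the roll of tape is moved more than 30 mm (distance of tape_roll from where it was at the start of the episode above 0.03 m).
It fails at once if the screw jar is moved more than 30 mm (distance of screw_jar from where it was at the start of the episode above 0.03 m).
It also fails if it takes over 56 s, if anything falls off the work surface, if the arm or the gripper's body presses on something with over 40 N, if the wrist force passes 120 N, or if a joint passes its speed limit or range.

## Working session

There is one attempt and no reset: what is moved stays moved. The work goes in short steps, Python scripts to look and compute and a tool call to move; the robot and the scene stay as the last step left them, time stands still between calls to the robot, and variables do not carry over. Pictures are saved under pics/ and viewed, at most 10 in all, crops included, and the job is handed in when it is done.

Besides the shell and the picture viewer there is one more tool, called as name(argument=value, ...), one argument or row to a line, values as JSON. carry_out: Moves the arm, as the interface text tells. Shifts and turns lie within -1 to 1; 1 stands for 50 cm of shift or pi/2 rad of turn. Its arguments: {"type":"object","properties":{"increments":{"type":"array"},"force":{"type":"number"}},"required":["increments"]}

```bash
ls; mkdir -p pics; python3 - <<'E'
from rig import sensors, vision
import cv2,numpy as np,pickle
s=sensors.state();print({k:np.round(v,3).tolist() for k,v in s.items()})
d={}
for n in("side","top","wrist"):
    c=vision.camera(n);d[n]=c
    cv2.imwrite(f"pics/{n}0.png",c["color"][:,:,::-1])
    print(n,[c[k] for k in("fx","fy","cx","cy")],{k:np.round(c[k],3).tolist() for k in("R","t","mount") if k in c})
pickle.dump(d,open("c0.pkl","wb"))
E
```

```text
pics
{'time_s': 0.0, 'q': [-1.403, 0.427, 0.074, 1.607, -0.034, 1.111, -0.067], 'dq': [-0.001, 0.001, -0.001, 0.002, 0.002, 0.002, -0.001], 'joint_torque': [-0.0, -93.581, 3.667, -45.422, -0.049, 0.02, 0.0], 'ee_pos': [0.211, 0.641, 0.224], 'eef_rot': [-0.0, 0.158, 0.987, -0.001], 'ft_force': [0.34, -0.564, 0.022], 'wrist_torque': [-0.076, 0.028, 0.003], 'grip_force': 0.0, 'gripper_width': 0.094}
side [438.13721160792653, 438.13721160792653, 277.1306707597929, 210.59973921761903] {'R': [[0.888, -0.459, 0.001], [-0.278, -0.539, -0.795], [0.366, 0.706, -0.607]], 't': [-0.523, 0.234, 1.252]}
top [523.302551408177, 523.302551408177, 282.5138532445765, 205.50247061840193] {'R': [[-0.029, -1.0, -0.008], [-0.993, 0.03, -0.115], [0.115, 0.004, -0.993]], 't': [0.021, 0.598, 1.531]}
wrist [295.48960947689926, 295.48960947689926, 279.4018163427831, 207.68473433873507] {'mount': [[0.0, -0.965, -0.263, 0.078], [1.0, 0.0, 0.0, -0.0], [-0.0, -0.263, 0.965, -0.159], [0.0, 0.0, 0.0, 1.0]]}
```

View pics/side0.png

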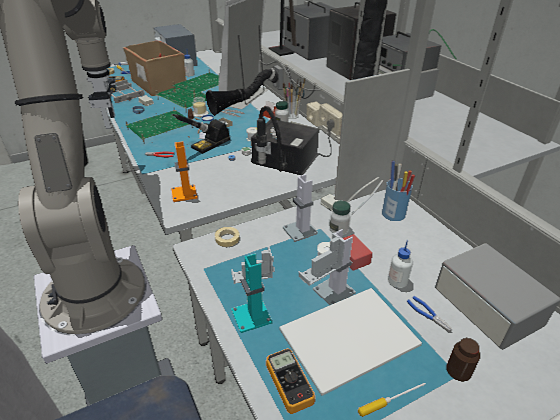

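View pics/top0.png

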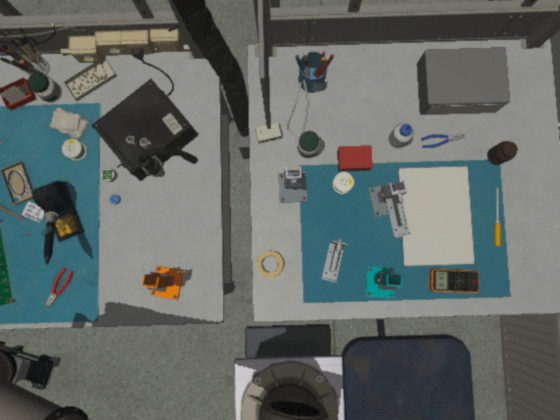

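The top view shows the empty post near (291,183), the taken post near (390,208), the reel at (343,183), the loose bracket at (335,260) and the tape at (270,264). In the side view the bracket stands behind the turquoise look-alike, around (255,265). I'll enlarge both areas.

```bash
python3 - <<'E'
import cv2,numpy as np
t=cv2.imread("pics/top0.png")[155:290,265:365]; s=cv2.imread("pics/side0.png")[165:300,225:325]
cv2.imwrite("pics/z1.png",np.hstack([cv2.resize(a,None,fx=4,fy=4,interpolation=cv2.INTER_CUBIC) for a in(t,s)]))
E
```

```text
(no output)
```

View pics/z1.png

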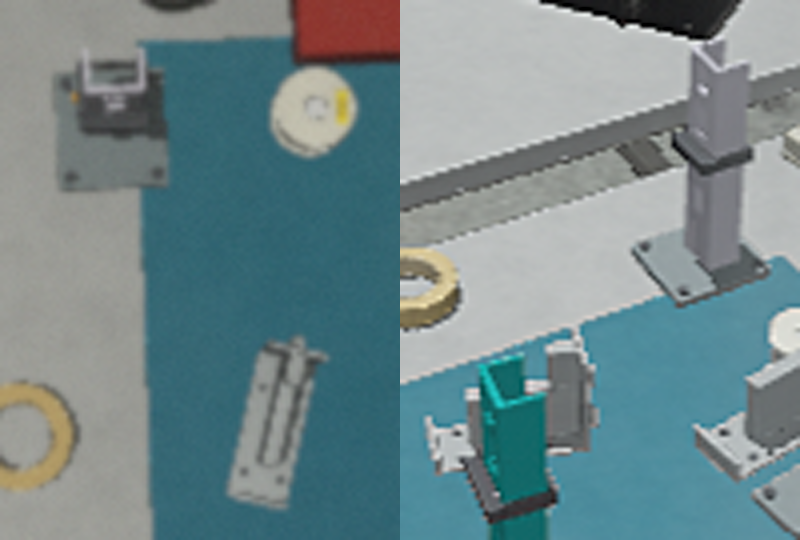

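The crop shows the bracket's tabs pointing up in the picture (world +x), turned slightly clockwise. Its lip end is at crop (258,500) and its plate top at (297,352). The empty post's slots face the robot and its channel top is at crop (113,65–90). Next come coarse positions and the wrist viewing poses.

```bash
cat > h.py <<'E'
import numpy as np, cv2, pickle
from scipy.spatial.transform import Rotation as Ro
def tool(s):
    q=s["eef_rot"]; return Ro.from_quat([q[1],q[2],q[3],q[0]]).as_matrix(),np.array(s["ee_pos"])
def cam_pose(c,s=None):  # returns camera->world R, origin
    if "mount" in c:
        M=np.array(c["mount"]);R,p=tool(s);return R@M[:3,:3],R@M[:3,3]+p
    R=np.array(c["R"]);return R.T,-R.T@np.array(c["t"])
def ray(c,uv,s=None):
    R,o=cam_pose(c,s);d=R@np.array([(uv[0]-c["cx"])/c["fx"],(uv[1]-c["cy"])/c["fy"],1]);return o,d/np.linalg.norm(d)
def onz(c,uv,z,s=None):
    o,d=ray(c,uv,s);return o+d*(z-o[2])/d[2]
def tri(rays):
    A=sum(np.eye(3)-np.outer(d,d) for o,d in rays);b=sum((np.eye(3)-np.outer(d,d))@o for o,d in rays)
    p=np.linalg.solve(A,b);return p,[round(1e3*float(np.linalg.norm(np.cross(p-o,d))),1) for o,d in rays]
def proj(c,X,s=None):
    R,o=cam_pose(c,s);v=R.T@(np.array(X)-o);return np.array([c["fx"]*v[0]/v[2]+c["cx"],c["fy"]*v[1]/v[2]+c["cy"]])
E
python3 - <<'E'
from h import *
d=pickle.load(open("c0.pkl","rb"));t=d["top"];si=d["side"]
T=lambda x,y:(265+x/4,155+y/4)
S=lambda x,y:(225+(x-400)/4,165+y/4)
for n,p,z in[("lipL",T(230,495),18),("lipR",T(285,507),18),("plate top L",T(268,347),90),("plate top R",T(325,360),90),("press rib top",T(298,375),90),
 ("foot FL",T(62,188),10),("foot FR",T(166,184),10),("foot BL",T(57,74),10),("chan topFL",T(82,92),208),("chan top FR",T(143,90),208),("chan top BL",T(82,50),208)]:
    print(n,np.round(onz(t,p,z/1e3),4))
for n,a,b in[("chFL",T(82,92),S(691,50)),("chFR",T(143,90),S(724,72)),("plateR",T(325,360),S(590,352)),("foot FL",T(62,188),S(634,250)),("foot FR",T(166,184),S(684,300))]:
    print(n,*tri([ray(t,a),ray(si,b)]))
print(cam_pose(t)[1],cam_pose(si)[1])
E
```

```text
lipL [ 0.3779 -0.1094  0.018 ]
lipR [ 0.3678 -0.1499  0.018 ]
plate top L [ 0.4837 -0.1357  0.09  ]
plate top R [ 0.4732 -0.176   0.09  ]
press rib top [ 0.4631 -0.1563  0.09  ]
foot FL [0.6125 0.0089 0.01  ]
foot FR [ 0.6132 -0.0702  0.01  ]
foot BL [0.7005 0.0102 0.01  ]
chan topFL [ 0.6524 -0.0079  0.208 ]
chan top FR [ 0.6525 -0.0487  0.208 ]
chan top BL [ 0.6809 -0.0088  0.208 ]
chFL [ 0.6548556  -0.00841623  0.19989392] [1.2, 1.2]
chFR [ 0.65678519 -0.0505056   0.20325618] [3.8, 3.8]
plateR [ 0.47703707 -0.1771316   0.0950775 ] [4.3, 4.3]
foot FL [0.61517504 0.00835387 0.00075529] [1.6, 1.6]
foot FR [ 0.61667828 -0.0717375   0.00607232] [3.2, 3.2]
[ 0.41789225 -0.00372435  1.59028077] [ 0.07143905 -0.99786532  0.94589089]
```

```bash
cat >> h.py <<'E'
def plan(s,X,yaw=None):
    """increments (interface units) from current pose to world X with tool pointing down and tool x=-(cos yaw,sin yaw)"""
    R,p=tool(s);c,n=np.cos(yaw),np.sin(yaw)
    D=np.array([[-c,-n,0],[-n,c,0],[0,0,-1]])
    return np.round(R.T@(np.array(X)-p)/.5,4),np.round(Ro.from_matrix(R.T@D).as_rotvec()/(np.pi/2),4)
E
python3 - <<'E'
from h import *;from rig import sensors
s=sensors.state();R,p=tool(s);print(R.round(4))
print(plan(s,[.42,.33,.32],-.243));print(plan(s,[.45,-.12,.30],-.243))
t=pickle.load(open("c0.pkl","rb"))["top"]
h=cv2.cvtColor(t["color"],cv2.COLOR_RGB2HSV)
m=cv2.inRange(h,(80,120,100),(92,255,255));n,_,st,ce=cv2.connectedComponentsWithStats(m)
for i in range(1,n):
    if st[i,4]>60: print(st[i],onz(t,st[i,:2],.208),onz(t,st[i,:2]+st[i,2:4],.01))
E
```

```text
[[-9.499e-01  3.125e-01 -2.000e-04]
 [ 3.125e-01  9.499e-01 -9.000e-04]
 [-1.000e-04 -9.000e-04 -1.000e+00]]
(array([-0.5917, -0.4601, -0.1916]), array([-0.0006,  0.    , -0.0477]))
(array([-0.93  , -1.2962, -0.1508]), array([-0.0006,  0.    , -0.0477]))
[365 266  29  33 464] [ 0.41252444 -0.20916759  0.208     ] [ 0.31184366 -0.32006291  0.01      ]
```

carry_out(
  increments=[
    {"dx": -0.59, "dy": -0.46, "dz": -0.19, "wz": -0.048, "jaw": -1},
    {"dx": -0.59, "dy": -0.46, "dz": -0.19, "wz": -0.048, "jaw": -1},
    {"dx": -0.59, "dy": -0.46, "dz": -0.19, "wz": -0.048, "jaw": -1},
    {"dx": -0.59, "dy": -0.46, "dz": -0.19, "wz": -0.048, "jaw": -1},
    {"dx": -0.59, "dy": -0.46, "dz": -0.19, "wz": -0.048, "jaw": -1},
    {"dx": -0.59, "dy": -0.46, "dz": -0.19, "wz": -0.048, "jaw": -1},
    {"dx": -0.85, "dy": -0.85, "dz": -0.17, "wz": -0.048, "jaw": -1},
    {"dx": -0.85, "dy": -0.85, "dz": -0.17, "wz": -0.048, "jaw": -1},
    {"dx": -0.85, "dy": -0.85, "dz": -0.17, "wz": -0.048, "jaw": -1},
    {"dx": -0.85, "dy": -0.85, "dz": -0.17, "wz": -0.048, "jaw": -1},
  ],
)

```text
schema error: expected keys dx, dy, dz, wx, wy, wz, jaw
```

```bash
python3 - <<'E'
from h import *;from rig import sensors
s=sensors.state();R,p=tool(s);print(p,s["time_s"])
print(plan(s,[.45,-.12,.30],-.243))
E
```

```text
[0.21086169 0.64090166 0.22395817] 0.15
(array([-0.93  , -1.2962, -0.1508]), array([-0.0006,  0.    , -0.0477]))
```

carry_out(
  increments=[
    {"dx": -0.59, "dy": -0.46, "dz": -0.19, "wx": 0, "wy": 0, "wz": -0.048, "jaw": -1},
    {"dx": -0.59, "dy": -0.46, "dz": -0.19, "wx": 0, "wy": 0, "wz": -0.048, "jaw": -1},
    {"dx": -0.59, "dy": -0.46, "dz": -0.19, "wx": 0, "wy": 0, "wz": -0.048, "jaw": -1},
    {"dx": -0.59, "dy": -0.46, "dz": -0.19, "wx": 0, "wy": 0, "wz": -0.048, "jaw": -1},
    {"dx": -0.59, "dy": -0.46, "dz": -0.19, "wx": 0, "wy": 0, "wz": -0.048, "jaw": -1},
    {"dx": -0.59, "dy": -0.46, "dz": -0.19, "wx": 0, "wy": 0, "wz": -0.048, "jaw": -1},
    {"dx": -0.85, "dy": -0.85, "dz": -0.17, "wx": 0, "wy": 0, "wz": -0.048, "jaw": -1},
    {"dx": -0.85, "dy": -0.85, "dz": -0.17, "wx": 0, "wy": 0, "wz": -0.048, "jaw": -1},
    {"dx": -0.85, "dy": -0.85, "dz": -0.17, "wx": 0, "wy": 0, "wz": -0.048, "jaw": -1},
    {"dx": -0.85, "dy": -0.85, "dz": -0.17, "wx": 0, "wy": 0, "wz": -0.048, "jaw": -1},
  ],
)

```text
time_s: 1.4
ee_pos: [0.482, 0.1024, 0.3095]
eef_rot: [0.0, 0.121, 0.993, 0.0]
ft_force: [1.0, -0.1, 0.1]
gripper_width: 0.0942
grip_force: 0.0
```

```bash
python3 - <<'E'
from h import *;from rig import sensors
s=sensors.state();R,p=tool(s);print(p,s["time_s"])
print(plan(s,[.45,-.12,.30],-.243))
E
```

```text
[0.48196876 0.10235377 0.30954237] 1.4
(array([-0.0449, -0.447 ,  0.0189]), array([0.0002, 0.0001, 0.0001]))
```

carry_out(
  increments=[
    {"dx": -0.045, "dy": -0.4, "dz": 0.02, "wx": 0, "wy": 0, "wz": 0, "jaw": -1},
    {"dx": -0.045, "dy": -0.4, "dz": 0.02, "wx": 0, "wy": 0, "wz": 0, "jaw": -1},
    {"dx": -0.045, "dy": -0.4, "dz": 0.02, "wx": 0, "wy": 0, "wz": 0, "jaw": -1},
    {"dx": -0.045, "dy": -0.4, "dz": 0.02, "wx": 0, "wy": 0, "wz": 0, "jaw": -1},
    {"dx": -0.045, "dy": -0.4, "dz": 0.02, "wx": 0, "wy": 0, "wz": 0, "jaw": -1},
    {"dx": -0.045, "dy": -0.4, "dz": 0.02, "wx": 0, "wy": 0, "wz": 0, "jaw": -1},
  ],
)

```text
time_s: 2.15
ee_pos: [0.456, -0.0934, 0.2994]
eef_rot: [-0.0, 0.12, 0.993, -0.0]
ft_force: [-0.8, 1.2, 0.1]
gripper_width: 0.0942
grip_force: 0.0
```

```bash
cat > snap.py <<'E'
import sys;from h import *;from rig import sensors,vision
n=sys.argv[1];s=sensors.state();c=vision.camera("wrist");print(np.round(s["ee_pos"],4),s["time_s"])
pickle.dump((c,s),open(n+".pkl","wb"));cv2.imwrite(f"pics/{n}.png",cv2.rotate(c["color"][:,:,::-1],cv2.ROTATE_180))
E
python3 snap.py w1
```

```text
[ 0.456  -0.0934  0.2994] 2.15
```

View pics/w1.png

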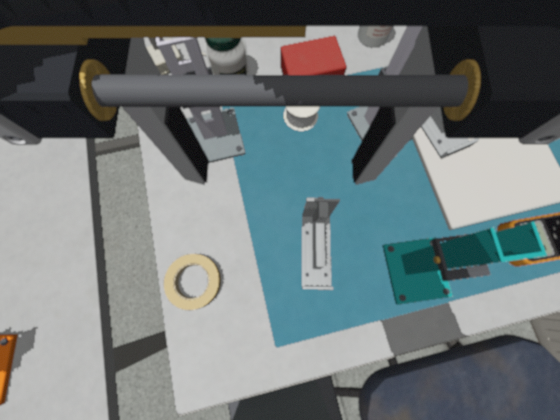

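The wrist view (rotated by 180°) shows the bracket at (300–335, 198–290): lip end at the bottom, plate and tabs at the top. The turquoise post's foot is at (385–455, 240–305) and its top at (497–545, 222–262). The fingers hide the empty post here. I'll take a closer second view of the bracket.

```bash
python3 - <<'E'
from h import *;from rig import sensors
s=sensors.state();print(plan(s,[.50,-.15,.25],-.243))
E
```

```text
(array([-0.1125, -0.089 ,  0.0988]), array([-0.0001, -0.0002,  0.0018]))
```

carry_out(
  increments=[
    {"dx": -0.11, "dy": -0.09, "dz": 0.1, "wx": 0, "wy": 0, "wz": 0, "jaw": -1},
    {"dx": -0.11, "dy": -0.09, "dz": 0.1, "wx": 0, "wy": 0, "wz": 0, "jaw": -1},
    {"dx": -0.11, "dy": -0.09, "dz": 0.1, "wx": 0, "wy": 0, "wz": 0, "jaw": -1},
    {"dx": -0.11, "dy": -0.09, "dz": 0.1, "wx": 0, "wy": 0, "wz": 0, "jaw": -1},
  ],
)

```text
time_s: 2.7
ee_pos: [0.4982, -0.1506, 0.2497]
eef_rot: [-0.0, 0.12, 0.993, 0.0]
ft_force: [0.0, 0.3, -0.4]
gripper_width: 0.0939
grip_force: 0.0
```

```bash
python3 snap.py w2; python3 - <<'E'
import cv2,numpy as np
a=cv2.imread("pics/w1.png")[180:310,280:460]; b=cv2.imread("pics/w2.png")
cv2.imwrite("pics/z2.png",np.vstack([cv2.resize(a,None,fx=1.8,fy=1.8),np.zeros((1,324,3),np.uint8)])) 
cv2.imwrite("pics/z2.png",cv2.resize(b[130:400,180:420],None,fx=2.2,fy=2.2,interpolation=cv2.INTER_CUBIC))
E
```

```text
[ 0.4982 -0.1506  0.2497] 2.7
```

View pics/z2.png

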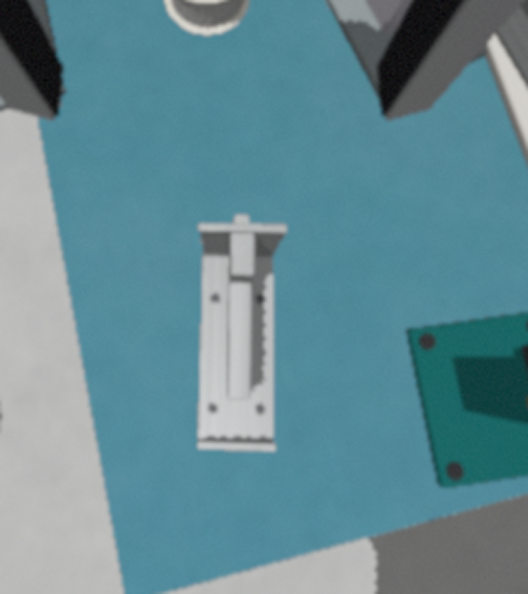

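The close view shows, in crop pixels, the plate top edge from (198,228) to (287,228), the rib running x 228–254 down to y≈398, and the lip's outer edge from (197,450) to (276,450). The turquoise foot is well to the right, its left corner at (407,330). Now to turn these into positions.

```bash
python3 - <<'E'
from h import *
c1,s1=pickle.load(open("w1.pkl","rb"));c2,s2=pickle.load(open("w2.pkl","rb"))
U2=lambda x,y:(559-(180+x/2.2),419-(130+y/2.2)); U1=lambda x,y:(559-x,419-y)
P={}
for n,p,z in[("ptL",(198,224),.09),("ptR",(287,225),.09),("lipL",(197,444),.018),("lipR",(275,446),.018),("ribEndL",(228,398),.056),("ribEndR",(250,398),.056),("stepL",(230,276),.09),("stepR",(254,276),.09),("turqL",(407,330),.01),("turqBL",(440,487),.01)]:
    P[n]=onz(c2,U2(*p),z,s2);print(n,P[n].round(4))
print("widths",np.linalg.norm(P["ptL"]-P["ptR"]),np.linalg.norm(P["lipL"]-P["lipR"]))
pm=(P["ptL"]+P["ptR"])/2;lm=(P["lipL"]+P["lipR"])/2;rm=(P["ribEndL"]+P["ribEndR"])/2;sm=(P["stepL"]+P["stepR"])/2
for a,b in((pm,lm),(pm,rm),(sm,rm)):print("yaw",np.arctan2(*(a-b)[1::-1]),np.hypot(*(a-b)[:2]))
e=P["ptL"]-P["ptR"];print("yaw edge",np.arctan2(-e[0],e[1]))
e=P["lipL"]-P["lipR"];print("yaw edge",np.arctan2(-e[0],e[1]))
for n,a,b in[("ptR",(340,201),(287,225)),("ptL",(304,198),(198,224)),("lipL",(302,288),(197,446)),("lipR",(333,288),(275,448))]:
    print(n,*tri([ray(c1,U1(*a),s1),ray(c2,U2(*b),s2)]))
for p in((497,232),(503,262),(545,258),(540,222)):print("turq top",onz(c1,U1(*p),.208,s1).round(3))
E
```

```text
ptL [ 0.487  -0.1371  0.09  ]
ptR [ 0.4759 -0.18    0.09  ]
lipL [ 0.3795 -0.1087  0.018 ]
lipR [ 0.3681 -0.1509  0.018 ]
ribEndL [ 0.4014 -0.1316  0.056 ]
ribEndR [ 0.3987 -0.1426  0.056 ]
stepL [ 0.4581 -0.1463  0.09  ]
stepR [ 0.4554 -0.1577  0.09  ]
turqL [ 0.4106 -0.2448  0.01  ]
turqBL [ 0.324  -0.2359  0.01  ]
widths 0.04438977532883931 0.04373196406468907
yaw -0.26074064107892686 0.11144791696438729
yaw -0.257681441328688 0.08417603621691047
yaw -0.2568778266327407 0.05858884699261764
yaw edge -0.2522309138076675
yaw edge -0.26458397432767
ptR [ 0.47796229 -0.18309963  0.07295257] [1.0, 1.0]
ptL [ 0.49031103 -0.13662747  0.0786192 ] [1.1, 1.1]
lipL [ 0.37794884 -0.10811845  0.01278724] [0.1, 0.1]
lipR [ 0.36752365 -0.15051996  0.02145566] [0.1, 0.1]
turq top [ 0.384 -0.269  0.208]
turq top [ 0.359 -0.263  0.208]
turq top [ 0.354 -0.299  0.208]
turq top [ 0.384 -0.309  0.208]
```

The bracket's widths measured at the given heights are 44.4 and 43.7 mm, so the heights check. Its origin is at about (0.482, -0.158) with yaw -0.257. Next I'll view the post from above its front.

```bash
python3 - <<'E'
from h import *;from rig import sensors
s=sensors.state();print(plan(s,[.64,-.01,.32],0));print(plan(s,[.64,-.06,.32],0))
E
```

```text
(array([-0.2081,  0.3408, -0.1398]), array([ 0.0003,  0.0002, -0.1534]))
(array([-0.232 ,  0.2437, -0.1399]), array([ 0.0003,  0.0002, -0.1534]))
```

carry_out(
  increments=[
    {"dx": -0.0, "dy": 0.1, "dz": -0.14, "wx": 0, "wy": 0, "wz": -0.153, "jaw": -1},
    {"dx": -0.21, "dy": 0.34, "dz": -0.14, "wx": 0, "wy": 0, "wz": -0.153, "jaw": -1},
    {"dx": -0.21, "dy": 0.34, "dz": -0.14, "wx": 0, "wy": 0, "wz": -0.153, "jaw": -1},
    {"dx": -0.21, "dy": 0.34, "dz": -0.14, "wx": 0, "wy": 0, "wz": -0.153, "jaw": -1},
    {"dx": -0.21, "dy": 0.34, "dz": -0.14, "wx": 0, "wy": 0, "wz": -0.153, "jaw": -1},
    {"dx": -0.21, "dy": 0.34, "dz": -0.14, "wx": 0, "wy": 0, "wz": -0.153, "jaw": -1},
    {"dx": -0.21, "dy": 0.34, "dz": -0.14, "wx": 0, "wy": 0, "wz": -0.153, "jaw": -1},
  ],
)

```text
time_s: 3.62
ee_pos: [0.6402, -0.0126, 0.3202]
eef_rot: [0.0, 0.002, 1.0, 0.0]
ft_force: [-0.4, -1.0, -0.3]
gripper_width: 0.0939
grip_force: 0.0
```

```bash
python3 snap.py w3
```

```text
[ 0.6402 -0.0126  0.3202] 3.625
```

carry_out(
  increments=[
    {"dx": 0.06, "dy": -0.12, "dz": 0, "wx": 0, "wy": 0, "wz": 0, "jaw": -1},
    {"dx": 0.06, "dy": -0.12, "dz": 0, "wx": 0, "wy": 0, "wz": 0, "jaw": -1},
    {"dx": 0.06, "dy": -0.12, "dz": 0, "wx": 0, "wy": 0, "wz": 0, "jaw": -1},
  ],
)

```text
time_s: 4.05
ee_pos: [0.6105, -0.0724, 0.32]
eef_rot: [0.0, 0.002, 1.0, 0.0]
ft_force: [0.1, 0.9, 0.5]
gripper_width: 0.094
grip_force: 0.0
```

```bash
python3 snap.py w4; python3 - <<'E'
import cv2,numpy as np
a=cv2.imread("pics/w3.png")[140:390,180:380]; b=cv2.imread("pics/w4.png")[140:390,130:330]
cv2.imwrite("pics/z3.png",np.hstack([cv2.resize(x,None,fx=2,fy=2,interpolation=cv2.INTER_CUBIC) for x in(a,b)]))
E
```

```text
[ 0.6105 -0.0724  0.32  ] 4.05
```

View pics/z3.png

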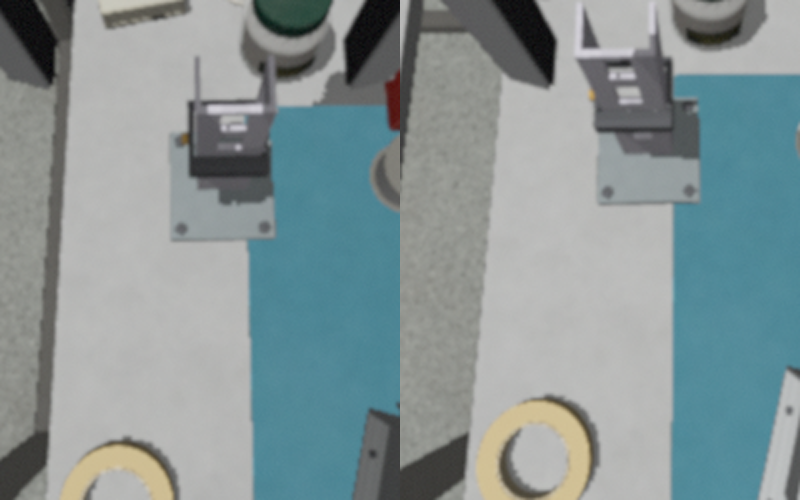

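The two crops show the empty post: channel top front edge at (195–275,112) in the left one and (583–657,56) in the right, with two slots in the front face and the dark collar below them. The foot's front corners are at (171,240),(274,238) and (598,203),(699,203).

```bash
python3 - <<'E'
from h import *
A=pickle.load(open("w3.pkl","rb"));B=pickle.load(open("w4.pkl","rb"))
U=lambda x,y,ox:(559-(ox+x/2),419-(140+y/2))
ra=lambda p:ray(A[0],U(*p,180),A[1]); rb=lambda p:ray(B[0],U(p[0]-400,p[1],130),B[1])
za=lambda p,z:onz(A[0],U(*p,180),z,A[1]); zb=lambda p,z:onz(B[0],U(p[0]-400,p[1],130),z,B[1])
for n,a,b,z in[("topFL",(194,113),(582,58),.208),("topFR",(276,112),(659,55),.208),("footFL",(171,240),(598,203),.01),("footFR",(274,238),(699,203),.01),
 ("slot1",(234,122),(621,74),.191),("collFL",(190,164),(596,126),.127),("collFR",(270,164),(672,124),.127)]:
    print(n,za(a,z).round(4),zb(b,z).round(4),*[np.round(q,4) for q in tri([ra(a),rb(b)])])
# grayscale profiles at the post: rows across the front top edge, both views
for (c,s),ox,x in((A,180,235),(B,130,220)):
    g=cv2.rotate(cv2.cvtColor(c["color"],cv2.COLOR_RGB2GRAY),cv2.ROTATE_180);u=int(ox+x/2)
    print(u,g[160:230,u].tolist())
g=cv2.rotate(cv2.cvtColor(A[0]["color"],cv2.COLOR_RGB2GRAY),cv2.ROTATE_180)
for v in(194,195,215,250):print(v,g[v,262:330].tolist())
E
```

```text
topFL [ 0.6514 -0.0099  0.208 ] [ 0.6504 -0.0142  0.208 ] [ 0.6582 -0.01    0.189 ] [0.5 0.5]
topFR [ 0.6518 -0.0495  0.208 ] [ 0.6519 -0.0523  0.208 ] [ 0.656  -0.0513  0.1972] [0.7 0.7]
footFL [0.6113 0.01   0.01  ] [0.6112 0.0091 0.01  ] [0.6121 0.0103 0.0033] [0.2 0.2]
footFR [ 0.6126 -0.0711  0.01  ] [ 0.6109 -0.0718  0.01  ] [ 6.131e-01 -7.210e-02  3.000e-04] [0.6 0.6]
slot1 [ 0.6521 -0.0301  0.191 ] [ 0.6487 -0.0314  0.191 ] [ 0.6543 -0.0303  0.1802] [1.2 1.2]
collFL [ 0.6452 -0.0067  0.127 ] [ 0.6399 -0.0079  0.127 ] [ 0.647  -0.0056  0.1105] [2.2 2.2]
collFR [ 0.6451 -0.0556  0.127 ] [ 0.6411 -0.0552  0.127 ] [ 0.6447 -0.0556  0.1211] [1.9 1.9]
297 [182, 183, 182, 181, 180, 181, 180, 181, 182, 183, 183, 182, 182, 180, 180, 181, 182, 182, 181, 182, 181, 181, 183, 182, 182, 182, 183, 182, 178, 156, 108, 99, 151, 190, 199, 193, 171, 157, 172, 179, 166, 145, 162, 190, 190, 160, 119, 97, 92, 86, 88, 105, 129, 142, 131, 106, 85, 74, 58, 51, 47, 51, 50, 52, 51, 48, 45, 48, 62, 79]
240 [183, 183, 183, 186, 194, 202, 202, 188, 153, 109, 71, 47, 54, 95, 145, 166, 169, 180, 178, 154, 1
[... 873 characters left out ...]
, 122, 122, 120, 121, 120, 120, 121, 119, 119]
215 [182, 176, 164, 154, 153, 153, 154, 153, 154, 155, 153, 141, 105, 66, 76, 100, 97, 91, 89, 87, 87, 86, 86, 87, 87, 87, 93, 93, 96, 96, 94, 95, 96, 95, 97, 106, 120, 122, 109, 94, 86, 85, 87, 86, 85, 86, 84, 87, 82, 79, 73, 65, 72, 89, 110, 116, 117, 117, 117, 118, 119, 118, 118, 117, 119, 117, 117, 118]
250 [183, 183, 175, 163, 158, 158, 157, 152, 148, 150, 152, 155, 157, 155, 156, 156, 156, 155, 156, 156, 158, 156, 157, 158, 156, 156, 155, 156, 156, 154, 156, 156, 155, 156, 155, 155, 154, 154, 154, 154, 154, 155, 153, 153, 153, 153, 152, 150, 142, 135, 132, 133, 142, 150, 145, 126, 116, 116, 118, 118, 117, 118, 116, 120, 119, 118, 119, 119]
```

Post result: front face at x ≈ 0.652 and middle at y ≈ -0.0307 (foot, collar, slots and channel agree within 1 mm), yaw ≈ 0.01. Next I'll move over the grip point.

```bash
python3 - <<'E'
from h import *;from rig import sensors
s=sensors.state();print(plan(s,[.4195,-.142,.16],-.257))
E
```

```text
(array([ 0.3827, -0.1421,  0.3192]), array([0.0005, 0.0003, 0.1623]))
```

carry_out(
  increments=[
    {"dx": 0.383, "dy": -0.142, "dz": 0.1, "wx": 0, "wy": 0, "wz": 0.162, "jaw": -1},
    {"dx": 0.383, "dy": -0.142, "dz": 0.1, "wx": 0, "wy": 0, "wz": 0.162, "jaw": -1},
    {"dx": 0.383, "dy": -0.142, "dz": 0.1, "wx": 0, "wy": 0, "wz": 0.162, "jaw": -1},
    {"dx": 0.383, "dy": -0.142, "dz": 0.1, "wx": 0, "wy": 0, "wz": 0.162, "jaw": -1},
    {"dx": 0.383, "dy": -0.142, "dz": 0.32, "wx": 0, "wy": 0, "wz": 0.162, "jaw": -1},
    {"dx": 0.383, "dy": -0.142, "dz": 0.32, "wx": 0, "wy": 0, "wz": 0.162, "jaw": -1},
    {"dx": 0.383, "dy": -0.142, "dz": 0.32, "wx": 0, "wy": 0, "wz": 0.162, "jaw": -1},
  ],
)

```text
time_s: 4.97
ee_pos: [0.4177, -0.1419, 0.1577]
eef_rot: [-0.003, 0.128, 0.992, -0.001]
ft_force: [0.8, 0.2, 0.3]
gripper_width: 0.0942
grip_force: 0.0
```

```bash
python3 - <<'E'
from h import *;from rig import sensors
s=sensors.state();print(plan(s,[.4195,-.142,.04],-.257),s["ee_pos"])
E
```

```text
(array([-0.0047,  0.0013,  0.2353]), array([-0.0018, -0.0033,  0.0007])) [ 0.41772792 -0.14187895  0.15767068]
```

carry_out(
  increments=[
    {"dx": 0, "dy": 0, "dz": 0.12, "wx": 0, "wy": 0, "wz": 0, "jaw": -1},
    {"dx": 0, "dy": 0, "dz": 0.2, "wx": 0, "wy": 0, "wz": 0, "jaw": -1},
    {"dx": 0, "dy": 0, "dz": 0.24, "wx": 0, "wy": 0, "wz": 0, "jaw": -1},
    {"dx": 0, "dy": 0, "dz": 0.24, "wx": 0, "wy": 0, "wz": 0, "jaw": -1},
    {"dx": 0, "dy": 0, "dz": 0.24, "wx": 0, "wy": 0, "wz": 0, "jaw": 1},
    {"dx": 0, "dy": 0, "dz": 0.24, "wx": 0, "wy": 0, "wz": 0, "jaw": 1},
    {"dx": 0, "dy": 0, "dz": 0.24, "wx": 0, "wy": 0, "wz": 0, "jaw": 1},
    {"dx": 0, "dy": 0, "dz": 0.24, "wx": 0, "wy": 0, "wz": 0, "jaw": 1},
    {"dx": 0, "dy": 0, "dz": 0.24, "wx": 0, "wy": 0, "wz": 0, "jaw": 1},
    {"dx": 0, "dy": 0, "dz": 0.24, "wx": 0, "wy": 0, "wz": 0, "jaw": 1},
  ],
  force=30,
)

```text
time_s: 6.22
ee_pos: [0.4191, -0.1426, 0.0395]
eef_rot: [-0.0, 0.128, 0.992, -0.0]
ft_force: [-0.3, -0.2, -0.1]
gripper_width: 0.0376
grip_force: 0.0
```

carry_out(
  increments=[
    {"dx": 0, "dy": 0, "dz": 0, "wx": 0, "wy": 0, "wz": 0, "jaw": 1},
    {"dx": 0, "dy": 0, "dz": 0, "wx": 0, "wy": 0, "wz": 0, "jaw": 1},
    {"dx": 0, "dy": 0, "dz": 0, "wx": 0, "wy": 0, "wz": 0, "jaw": 1},
    {"dx": 0, "dy": 0, "dz": 0, "wx": 0, "wy": 0, "wz": 0, "jaw": 1},
    {"dx": 0, "dy": 0, "dz": 0, "wx": 0, "wy": 0, "wz": 0, "jaw": 1},
    {"dx": 0, "dy": 0, "dz": 0, "wx": 0, "wy": 0, "wz": 0, "jaw": 1},
  ],
)

```text
time_s: 6.98
ee_pos: [0.4191, -0.1425, 0.0395]
eef_rot: [-0.0, 0.128, 0.992, -0.0]
ft_force: [0.6, 0.1, -0.8]
gripper_width: 0.0118
grip_force: 30.0
```

```bash
python3 - <<'E'
from h import *;from rig import sensors
s=sensors.state();print(plan(s,[.5475,-.0314,.1745],.01))
E
```

```text
(array([-0.1919,  0.2801, -0.2701]), array([-0.000e+00, -1.000e-04, -1.697e-01]))
```

carry_out(
  increments=[
    {"dx": 0, "dy": 0, "dz": -0.08, "wx": 0, "wy": 0, "wz": 0, "jaw": 1},
    {"dx": 0, "dy": 0, "dz": -0.18, "wx": 0, "wy": 0, "wz": 0, "jaw": 1},
    {"dx": 0, "dy": 0.02, "dz": -0.27, "wx": 0, "wy": 0, "wz": -0.05, "jaw": 1},
    {"dx": -0.05, "dy": 0.1, "dz": -0.27, "wx": 0, "wy": 0, "wz": -0.1, "jaw": 1},
    {"dx": -0.11, "dy": 0.18, "dz": -0.27, "wx": 0, "wy": 0, "wz": -0.17, "jaw": 1},
    {"dx": -0.15, "dy": 0.24, "dz": -0.27, "wx": 0, "wy": 0, "wz": -0.17, "jaw": 1},
    {"dx": -0.192, "dy": 0.28, "dz": -0.27, "wx": 0, "wy": 0, "wz": -0.17, "jaw": 1},
    {"dx": -0.192, "dy": 0.28, "dz": -0.27, "wx": 0, "wy": 0, "wz": -0.17, "jaw": 1},
    {"dx": -0.192, "dy": 0.28, "dz": -0.27, "wx": 0, "wy": 0, "wz": -0.17, "jaw": 1},
    {"dx": -0.192, "dy": 0.28, "dz": -0.27, "wx": 0, "wy": 0, "wz": -0.17, "jaw": 1},
  ],
)

```text
time_s: 8.22
ee_pos: [0.5469, -0.0321, 0.1745]
eef_rot: [-0.0, -0.005, 1.0, 0.0]
ft_force: [0.0, 0.1, -2.8]
gripper_width: 0.0121
grip_force: 30.0
```

```bash
python3 - <<'E'
from h import *;from rig import sensors,vision
s=sensors.state();print(s["ee_pos"],s["gripper_width"],plan(s,[.5475,-.0314,.1745],.01))
d={n:vision.camera(n) for n in("side","top")};pickle.dump(d,open("c1.pkl","wb"))
ims=[]
for n,X in(("top",[.60,-.03,.19]),("side",[.60,-.03,.17])):
    u,v=proj(d[n],X).astype(int);print(n,u,v)
    ims.append(cv2.resize(d[n]["color"][v-50:v+50,u-50:u+50,::-1],None,fx=4,fy=4,interpolation=cv2.INTER_CUBIC))
cv2.imwrite("pics/z4.png",np.hstack(ims))
E
```

```text
[ 0.54685085 -0.03210578  0.17450385] 0.012058372838628519 (array([-0.0013,  0.0014,  0.    ]), array([ 0.0001, -0.0002, -0.0004]))
top 294 198
side 285 193
```

View pics/z4.png

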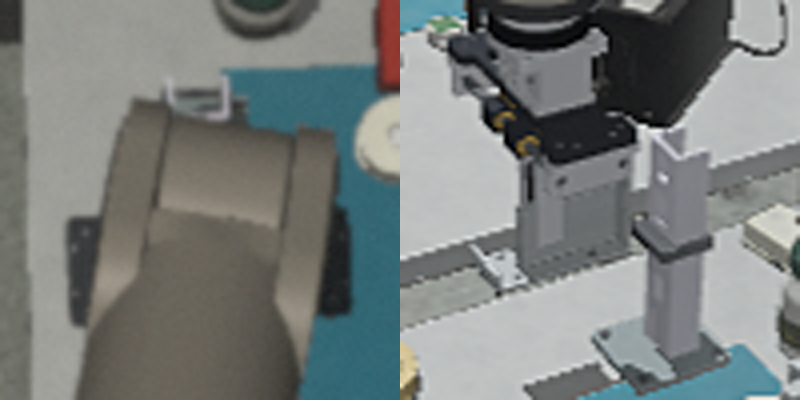

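The side crop shows the bracket held upright in front of the post, above the collar and lip towards the robot; the hand covers it in the top crop. I'll insert in stages and watch the force.

carry_out(
  increments=[
    {"dx": -0.03, "dy": 0.001, "dz": 0, "wx": 0, "wy": 0, "wz": 0, "jaw": 1},
    {"dx": -0.05, "dy": 0.001, "dz": 0, "wx": 0, "wy": 0, "wz": 0, "jaw": 1},
    {"dx": -0.06, "dy": 0.001, "dz": 0, "wx": 0, "wy": 0, "wz": 0, "jaw": 1},
    {"dx": -0.066, "dy": 0.001, "dz": 0, "wx": 0, "wy": 0, "wz": 0, "jaw": 1},
    {"dx": -0.072, "dy": 0.001, "dz": 0, "wx": 0, "wy": 0, "wz": 0, "jaw": 1},
    {"dx": -0.072, "dy": 0.001, "dz": 0, "wx": 0, "wy": 0, "wz": 0, "jaw": 1},
  ],
)

```text
time_s: 9.07
ee_pos: [0.5836, -0.0306, 0.1745]
eef_rot: [-0.0, -0.005, 1.0, -0.0]
ft_force: [-0.6, -0.0, -2.2]
gripper_width: 0.0121
grip_force: 30.0
```

carry_out(
  increments=[
    {"dx": -0.004, "dy": 0, "dz": 0, "wx": 0, "wy": 0, "wz": 0, "jaw": 1},
    {"dx": -0.006, "dy": 0, "dz": 0, "wx": 0, "wy": 0, "wz": 0, "jaw": 1},
    {"dx": -0.008, "dy": 0, "dz": 0, "wx": 0, "wy": 0, "wz": 0, "jaw": 1},
    {"dx": -0.008, "dy": 0, "dz": 0, "wx": 0, "wy": 0, "wz": 0, "jaw": 1},
  ],
)

```text
time_s: 9.57
ee_pos: [0.5866, -0.0306, 0.1742]
eef_rot: [-0.001, -0.005, 1.0, 0.0]
ft_force: [-7.6, 0.1, 0.8]
gripper_width: 0.0115
grip_force: 30.0
```

Contact came at TCP x 0.5866 against 0.5875 predicted for the plate on the post face; lips striking the face would have stopped it near 0.578, so the tabs are in. Now I'll lower gently to the collar.

carry_out(
  increments=[
    {"dx": 0.001, "dy": 0, "dz": 0.004, "wx": 0, "wy": 0, "wz": 0, "jaw": 1},
    {"dx": 0.001, "dy": 0, "dz": 0.008, "wx": 0, "wy": 0, "wz": 0, "jaw": 1},
    {"dx": 0.001, "dy": 0, "dz": 0.012, "wx": 0, "wy": 0, "wz": 0, "jaw": 1},
    {"dx": 0.001, "dy": 0, "dz": 0.014, "wx": 0, "wy": 0, "wz": 0, "jaw": 1},
    {"dx": 0.001, "dy": 0, "dz": 0.014, "wx": 0, "wy": 0, "wz": 0, "jaw": 1},
  ],
)

```text
time_s: 10.2
ee_pos: [0.5866, -0.0306, 0.1672]
eef_rot: [-0.001, -0.005, 1.0, -0.0]
ft_force: [-5.0, 0.0, -3.2]
gripper_width: 0.0115
grip_force: 30.0
```

carry_out(
  increments=[
    {"dx": 0.001, "dy": 0, "dz": 0.001, "wx": 0, "wy": 0, "wz": 0, "jaw": 1},
    {"dx": 0.001, "dy": 0, "dz": 0.002, "wx": 0, "wy": 0, "wz": 0, "jaw": 1},
    {"dx": 0.001, "dy": 0, "dz": 0.002, "wx": 0, "wy": 0, "wz": 0, "jaw": 1},
  ],
)

```text
time_s: 10.58
ee_pos: [0.5866, -0.0306, 0.1665]
eef_rot: [-0.0, -0.005, 1.0, -0.0]
ft_force: [-3.5, -0.3, -1.8]
gripper_width: 0.0117
grip_force: 30.0
```

carry_out(
  increments=[
    {"dx": 0, "dy": 0, "dz": 0.001, "wx": 0, "wy": 0, "wz": 0, "jaw": 1},
    {"dx": 0, "dy": 0, "dz": 0.001, "wx": 0, "wy": 0, "wz": 0, "jaw": 1},
  ],
)

```text
time_s: 10.82
ee_pos: [0.5866, -0.0306, 0.1662]
eef_rot: [-0.0, -0.005, 1.0, 0.0]
ft_force: [-4.9, -0.3, 3.5]
gripper_width: 0.0119
grip_force: 30.0
```

It rests on the collar, about 6 N supported at bracket z ≈ 0.1267. Now I'll let go.

carry_out(
  increments=[
    {"dx": 0, "dy": 0, "dz": 0, "wx": 0, "wy": 0, "wz": 0, "jaw": -0.4},
    {"dx": 0, "dy": 0, "dz": 0, "wx": 0, "wy": 0, "wz": 0, "jaw": -0.4},
    {"dx": 0, "dy": 0, "dz": 0, "wx": 0, "wy": 0, "wz": 0, "jaw": -0.4},
    {"dx": 0, "dy": 0, "dz": 0, "wx": 0, "wy": 0, "wz": 0, "jaw": -0.4},
    {"dx": 0, "dy": 0, "dz": 0, "wx": 0, "wy": 0, "wz": 0, "jaw": -0.4},
    {"dx": 0, "dy": 0, "dz": 0, "wx": 0, "wy": 0, "wz": 0, "jaw": -0.4},
    {"dx": 0, "dy": 0, "dz": 0, "wx": 0, "wy": 0, "wz": 0, "jaw": -0.4},
    {"dx": 0, "dy": 0, "dz": -0.05, "wx": 0, "wy": 0, "wz": 0, "jaw": -0.4},
    {"dx": 0, "dy": 0, "dz": -0.12, "wx": 0, "wy": 0, "wz": 0, "jaw": -0.4},
    {"dx": 0, "dy": 0, "dz": -0.2, "wx": 0, "wy": 0, "wz": 0, "jaw": -0.4},
  ],
)

```text
time_s: 12.08
ee_pos: [0.5862, -0.0306, 0.2668]
eef_rot: [-0.0, -0.005, 1.0, -0.0]
ft_force: [-0.0, 0.3, 0.3]
gripper_width: 0.0661
grip_force: 0.0
```

carry_out(
  increments=[
    {"dx": 0.16, "dy": 0, "dz": -0.1, "wx": 0, "wy": 0, "wz": 0, "jaw": 1},
    {"dx": 0.16, "dy": 0, "dz": -0.1, "wx": 0, "wy": 0, "wz": 0, "jaw": 1},
    {"dx": 0.16, "dy": 0, "dz": -0.1, "wx": 0, "wy": 0, "wz": 0, "jaw": 1},
    {"dx": 0.16, "dy": 0, "dz": -0.1, "wx": 0, "wy": 0, "wz": 0, "jaw": 1},
    {"dx": 0.16, "dy": 0, "dz": -0.1, "wx": 0, "wy": 0, "wz": 0, "jaw": 1},
    {"dx": 0.16, "dy": 0, "dz": -0.1, "wx": 0, "wy": 0, "wz": 0, "jaw": 1},
  ],
)

```text
time_s: 12.82
ee_pos: [0.5068, -0.0315, 0.3154]
eef_rot: [-0.001, -0.005, 1.0, -0.001]
ft_force: [-0.3, -0.2, 0.2]
gripper_width: 0.0094
grip_force: 0.0
```

```bash
python3 snap.py w5; python3 - <<'E'
from h import *;from rig import vision
d={n:vision.camera(n) for n in("side","top")}
ims=[]
for n in("top","side"):
    u,v=proj(d[n],[.62,-.03,.17]).astype(int);print(n,u,v)
    ims.append(cv2.resize(d[n]["color"][v-45:v+45,u-45:u+45,::-1],(400,400),interpolation=cv2.INTER_CUBIC))
cv2.imwrite("pics/z5.png",np.hstack(ims))
E
```

```text
[ 0.5068 -0.0315  0.3154] 12.825
top 293 191
side 290 191
```

View pics/z5.png

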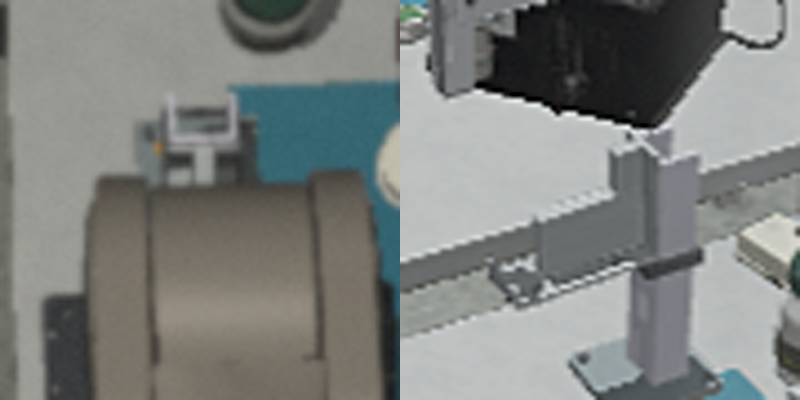

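The crops show the bracket hanging level on the empty post, resting on the collar, with the hand clear. Next I'll bring the closed fingers above the press point.

```bash
python3 - <<'E'
from h import *;from rig import sensors
s=sensors.state();print(plan(s,[.638,-.0309,.27],.01),plan(s,[.638,-.0309,.242],.01),s["gripper_width"])
E
```

```text
(array([-0.2627, -0.0014,  0.0911]), array([-0.0004, -0.0004,  0.0001])) (array([-0.2627, -0.0014,  0.1471]), array([-0.0004, -0.0004,  0.0001])) 0.0005110858670262034
```

carry_out(
  increments=[
    {"dx": -0.1, "dy": -0.001, "dz": 0.03, "wx": 0, "wy": 0, "wz": 0, "jaw": 1},
    {"dx": -0.2, "dy": -0.001, "dz": 0.06, "wx": 0, "wy": 0, "wz": 0, "jaw": 1},
    {"dx": -0.262, "dy": -0.001, "dz": 0.09, "wx": 0, "wy": 0, "wz": 0, "jaw": 1},
    {"dx": -0.262, "dy": -0.001, "dz": 0.09, "wx": 0, "wy": 0, "wz": 0, "jaw": 1},
    {"dx": -0.262, "dy": -0.001, "dz": 0.09, "wx": 0, "wy": 0, "wz": 0, "jaw": 1},
    {"dx": -0.262, "dy": -0.001, "dz": 0.12, "wx": 0, "wy": 0, "wz": 0, "jaw": 1},
    {"dx": -0.262, "dy": -0.001, "dz": 0.145, "wx": 0, "wy": 0, "wz": 0, "jaw": 1},
    {"dx": -0.262, "dy": -0.001, "dz": 0.145, "wx": 0, "wy": 0, "wz": 0, "jaw": 1},
    {"dx": -0.262, "dy": -0.001, "dz": 0.145, "wx": 0, "wy": 0, "wz": 0, "jaw": 1},
  ],
)

```text
time_s: 14.1
ee_pos: [0.6376, -0.0305, 0.2437]
eef_rot: [0.0, -0.005, 1.0, 0.0]
ft_force: [0.0, 0.4, 0.9]
gripper_width: 0.0002
grip_force: 0.0
```

carry_out(
  increments=[
    {"dx": 0, "dy": 0, "dz": 0.008, "wx": 0, "wy": 0, "wz": 0, "jaw": 1},
    {"dx": 0, "dy": 0, "dz": 0.013, "wx": 0, "wy": 0, "wz": 0, "jaw": 1},
    {"dx": 0, "dy": 0, "dz": 0.016, "wx": 0, "wy": 0, "wz": 0, "jaw": 1},
    {"dx": 0, "dy": 0, "dz": 0.018, "wx": 0, "wy": 0, "wz": 0, "jaw": 1},
    {"dx": 0, "dy": 0, "dz": 0.018, "wx": 0, "wy": 0, "wz": 0, "jaw": 1},
  ],
)

```text
time_s: 14.72
ee_pos: [0.6379, -0.0307, 0.2349]
eef_rot: [0.0, -0.005, 1.0, 0.0]
ft_force: [-0.8, -0.5, 4.7]
gripper_width: 0.0002
grip_force: 2.5
```

Contact is at about TCP z 0.2355, as predicted. I'll press down slowly.

carry_out(
  increments=[
    {"dx": 0, "dy": 0, "dz": 0.002, "wx": 0, "wy": 0, "wz": 0, "jaw": 1},
    {"dx": 0, "dy": 0, "dz": 0.004, "wx": 0, "wy": 0, "wz": 0, "jaw": 1},
    {"dx": 0, "dy": 0, "dz": 0.006, "wx": 0, "wy": 0, "wz": 0, "jaw": 1},
    {"dx": 0, "dy": 0, "dz": 0.008, "wx": 0, "wy": 0, "wz": 0, "jaw": 1},
    {"dx": 0, "dy": 0, "dz": 0.01, "wx": 0, "wy": 0, "wz": 0, "jaw": 1},
    {"dx": 0, "dy": 0, "dz": 0.01, "wx": 0, "wy": 0, "wz": 0, "jaw": 1},
  ],
)

```text
time_s: 15.48
ee_pos: [0.6379, -0.0306, 0.23]
eef_rot: [0.0, -0.005, 1.0, 0.0]
ft_force: [-0.6, 0.1, 5.5]
gripper_width: 0.0005
grip_force: 2.6
```

carry_out(
  increments=[
    {"dx": 0, "dy": 0, "dz": 0.001, "wx": 0, "wy": 0, "wz": 0, "jaw": 1},
    {"dx": 0, "dy": 0, "dz": 0.002, "wx": 0, "wy": 0, "wz": 0, "jaw": 1},
    {"dx": 0, "dy": 0, "dz": 0.003, "wx": 0, "wy": 0, "wz": 0, "jaw": 1},
    {"dx": 0, "dy": 0, "dz": 0.003, "wx": 0, "wy": 0, "wz": 0, "jaw": 1},
  ],
)

```text
time_s: 15.98
ee_pos: [0.6381, -0.0306, 0.2288]
eef_rot: [0.001, -0.005, 1.0, 0.0]
ft_force: [-2.4, 0.2, 10.2]
gripper_width: 0.0001
grip_force: 5.2
```

carry_out(
  increments=[
    {"dx": 0, "dy": 0, "dz": 0.001, "wx": 0, "wy": 0, "wz": 0, "jaw": 1},
    {"dx": 0, "dy": 0, "dz": 0.002, "wx": 0, "wy": 0, "wz": 0, "jaw": 1},
    {"dx": 0, "dy": 0, "dz": 0.002, "wx": 0, "wy": 0, "wz": 0, "jaw": 1},
  ],
)

```text
time_s: 16.35
ee_pos: [0.6382, -0.0307, 0.2287]
eef_rot: [0.001, -0.005, 1.0, 0.0]
ft_force: [-5.7, 1.2, 20.9]
gripper_width: 0.0004
grip_force: 10.4
```

The force rose to 21 N with no further travel, so the hooks are seated on the slot edges, 6.5–7 mm below where the bracket hung. I'll retreat and check.

carry_out(
  increments=[
    {"dx": 0, "dy": 0, "dz": -0.02, "wx": 0, "wy": 0, "wz": 0, "jaw": 1},
    {"dx": 0, "dy": 0, "dz": -0.1, "wx": 0, "wy": 0, "wz": 0, "jaw": 1},
    {"dx": 0.1, "dy": 0, "dz": -0.2, "wx": 0, "wy": 0, "wz": 0, "jaw": 1},
    {"dx": 0.2, "dy": 0, "dz": -0.25, "wx": 0, "wy": 0, "wz": 0, "jaw": 1},
    {"dx": 0.3, "dy": 0, "dz": -0.3, "wx": 0, "wy": 0, "wz": 0, "jaw": 1},
    {"dx": 0.3, "dy": 0, "dz": -0.3, "wx": 0, "wy": 0, "wz": 0, "jaw": 1},
    {"dx": 0.3, "dy": 0, "dz": -0.3, "wx": 0, "wy": 0, "wz": 0, "jaw": 1},
    {"dx": 0.3, "dy": 0, "dz": -0.3, "wx": 0, "wy": 0, "wz": 0, "jaw": 1},
  ],
)

```text
time_s: 17.35
ee_pos: [0.488, -0.0319, 0.3762]
eef_rot: [-0.001, -0.005, 1.0, -0.001]
ft_force: [0.2, 0.3, -0.3]
gripper_width: 0.0008
grip_force: 0.0
```

```bash
python3 - <<'E'
from h import *;from rig import vision
d={n:vision.camera(n) for n in("side","top")}
ims=[]
for n in("top","side"):
    u,v=proj(d[n],[.62,-.03,.17]).astype(int)
    ims.append(cv2.resize(d[n]["color"][v-45:v+45,u-45:u+45,::-1],(400,400),interpolation=cv2.INTER_CUBIC))
cv2.imwrite("pics/z6.png",np.hstack(ims))
E
```

```text
(no output)
```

View pics/z6.png

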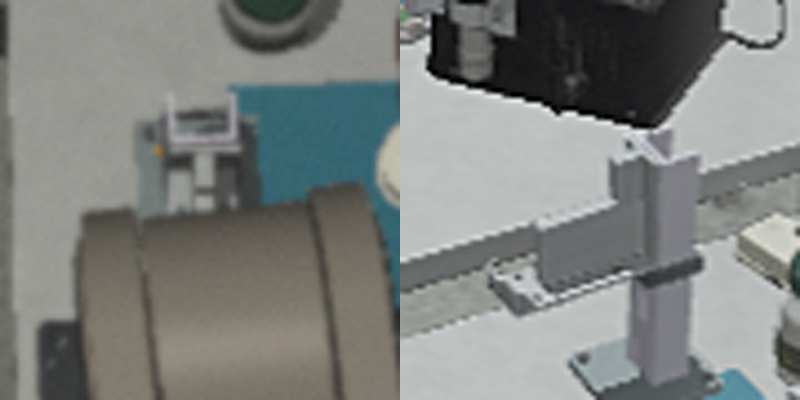

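The side crop shows the collar lower than before and the bracket hanging level, its top just above the channel's top. The robot is clear, so I'm handing in.

```bash
python3 -c "
from rig import ticket;print(ticket.hand_in())"
```

```text
the job is handed in; nothing more can be done
None
```

The bracket was hung on the empty post's raised collar, released, pressed home with closed fingers (about 7 mm down, seated at 21 N), and the job was handed in at about 17 s; the hand-in returned no verdict.

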